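# Zero the bench thickness gauge

## Robot

A 6-joint arm with a two-finger parallel gripper is mounted at the origin on the work surface. World frame = base frame: x ahead of the robot, y to its left, z up, the work surface at z = 0. Lengths are in m, angles in degrees, forces in N, time in s.
With the tool pointing down it reaches from about 0.3 to 0.75 m from the base axis. Payload 8.5 kg.
Tool frame: the origin (TCP) lies at the very end of the fingers, on their centre line; the grasp point (between the pads) lies 19 mm behind it; x points along the fingers, y is the direction in which the jaws open and shut, and the axes are right-handed (so a half turn about x gives the same grasp; the last joint's range is limited). The gripper opens to 85 mm and grips with 20 to 120 N. Pads are 22 mm wide; open, the fingers measure 114 mm over their backs; the gripper's body (76 mm by 85 mm) begins 54 mm behind the grasp point. The pads swing forward as they close: fully open they stand 13 mm farther back than shut.
Start: joints at [-84.586, 21.807, 74.336, -0, 83.858, -12.336], TCP at [0.168, -0.524, 0.231] pointing down, gripper open.
Joint ranges: [-178.18, 178.18], [-50.72, 133.34], [12.68, 142.11], [-81.47, 261.47], [9.98, 163.14], [-165.26, 165.26]. Speed limits (degrees/s): [136.94, 136.94, 180, 180, 180, 180].

## Interface

Orientations are given as a 3x3 rotation matrix whose columns are the frame's x, y, z axes.
In Python, from rig import sensors, cams, env gives the robot as it stands.
- The arm moves only by the shell command python3 -m crank 'ROWS' [FORCE]. ROWS is a JSON object of lists of equal length, an entry for each row: "hand": the closure in counts, from 0 (fully open) to 255 (shut); "translation": the shift along the tool's x, y, z in m, a list of three; "dr": the turn, a rotation vector about the tool's x, y, z in rad, a list of three. A call has 1 to 5 rows; each row is the pose to reach, as a shift and turn from the pose commanded when the call began, along the tool's axes at that moment; what a row does not reach only later rows make up. A row lasts 1/10 s, in which the tool goes at most 50 mm and 8.59 degrees, less where a joint would pass 70% of its speed; a pose out of reach is approached as far as the arm can. A call with a gripper value outside its range is refused whole. The fingers move at their own pace and stop on an object; FORCE is the grip in N (left out, the last holds). Time passes only in rows, so rows that repeat a pose let the fingers close. It gives the time, the measured TCP pose, the force and the opening at its end, in the units of the state.
- sensors.observe(): the state, without advancing time (a new reading comes with each control period).
- cams.get_image(name): name is "scene" or "top" or "wrist"; returns (picture, depth): 400x640x3 uint8, blue, green, red; 400x640 float32, m along the optical axis (not along the pixel's ray), 0 where there is no reading.
- cams.calibration(name): a dict with "vertical_fov" (degrees; the focal length in pixels is half the picture's height over the tangent of half this angle, whatever the lens; pixels are square), "cx", "cy" (the principal point, pixels), "extrinsics" (4x4, takes a point from camera to world coordinates). Camera axes: x right, y down, z forward; pixel columns grow to the right and rows downward; lengths in m; the calibration is good to about 2 mm. A picture is of the moment at which its call begins: read the wrist's pose just before it. calibration takes no time and is no camera call; for the wrist camera it gives the pose at the moment of the call.
- env.close_job(): hands the job in, once; it reports no verdict.
The state is a dict: "time_s": time; "q": joint angles; "qvel": joint speeds; "joint_efforts": joint torques, N m; "position": TCP position; "tool_rot": TCP orientation; "ft_force": force on the tool from outside, world axes, zero at the start; "wrist_torque": the same for the moment, N m; "grip_width": finger opening in m.
Only numpy, scipy, OpenCV 4.12 (cv2) and the standard library are available. Lean on these libraries where they do the work, as an engineer would, in place of code of your own. Each camera call takes 0.05 s, during which the arm holds its last target. There are 200 camera calls.

## Task

Zero the bench thickness gauge: first press its thumb lever all the way down and ease it slowly back up, so that the measuring foot settles on the anvil without slamming. Then turn the bezel of the dial until the zero line stands right under the tip of the pointer, and let go. Leave the other things on the bench where they are.

Things in the scene. Friction and masses are not known exactly. Their poses are not given: they have to be found in the camera images.
- gauge_axis (a point): Grey cast bench thickness gauge, bolted down. Point at bench level under the dial axis; x points to the gauge's rear, z up. Base 200 x 110 x 22 mm (x -65 to +135, y -55 to +55). A column (x 84 to 126 mm) carries an arm 36 mm wide, 70 to 95 mm up, forward to the face-up dial: case 54 mm across, 95 to 118 mm up, bezel on top. Spindle and foot stand on the anvil below it. Thumb lever on the -y side.
- dial_centre (a point): Centre of the dial at the bezel's top face, 135 mm above the bench; x axis points to the zero line and turns with the bezel, z up. Bezel: knurled steel ring 62 mm across, 18 mm high (117 to 135 mm up), turning either way about the vertical with light friction (0.06 N m), staying where left; dial card and glass turn with it. 50 graduations. It starts 40 to 180 degrees off, either way.
- zero_mark (a point): Outer end of the zero line on the dial card, 26 mm from the dial centre, turning with the bezel. The zero is the one broad bar with a cross-stroke at the rim (a T); the other graduations are thin strokes, 7.2 degrees apart.
- pointer_tip (a point): Tip of the black pointer under the glass, 22.5 mm from the dial axis; its x axis runs outward along the pointer, z up. The other end is a short broad tail. The pointer turns clockwise (about 280 degrees) as the lever goes down, and comes back to the same place when the lever is up; it does not turn with the bezel.
- lever_pad (a point): Centre of the upper face of the round black thumb pad (32 mm across, 10 mm thick) ending the lever. With the lever up it is 111 mm from the dial axis on the gauge's -y side, 113 mm above the bench, and the lever slopes up outward by 0.22 rad. Pivot parallel to the gauge's x axis, 30 mm from the dial axis on that side, 85 mm up (85 mm from pad). The pad drops about 37 mm in the full stroke.
- lever (a joint): Thumb lever: 0 = up (home), 0.45 rad = all the way down at its stop. Sprung: it needs about 4 N on the pad to start and 8 N at the bottom, and flies back up if let go.
- heel_block: Bystander: wooden shoe heel, 64 x 64 x 48 mm, standing left of the gauge; origin under its centre.
- spool: Bystander: thread spool, 52 mm across, 70 mm high, standing to the right of the gauge's column; origin under its centre.
- awl: Bystander: awl with wooden handle, 150 mm long, lying in front of the gauge; origin under its middle.
- shoe_last: Bystander: wooden shoe last, 254 x 86 x 108 mm; origin under its middle.
- hammer: Bystander: cobbler's hammer, 185 mm long; origin under its middle.
- glue_tin: Bystander: glue tin, 90 mm across, 120 mm high; origin under its centre.
- water_bottle: Bystander: clear water bottle, 68 mm across, 221 mm high; origin under its centre.
- wax_dish: Bystander: round dish, 124 mm across, with a cake of wax; origin under its centre.

How it is judged (in metres and radians):
On the way, in this order (a step that is already met when the one before it is completed fails the run):
1. the thumb lever is pressed all the way down (past 0.40 of 0.45 rad) (value of joint lever above 0.4 rad), for 0.1 s.
2. the lever is back up, the foot settled on the anvil (value of joint lever below 0.03 rad), for 0.2 s.
3. with the lever up, the pointer reads zero (its tip within 2 mm, about 5 degrees, of the zero line) (value of joint lever below 0.03 rad and x of pointer_tip in the frame of dial_centre above 0 m and y of pointer_tip in the frame of dial_centre between -0.002 and 0.002 m), for 0.2 s.
At the end, for the whole second after the job is handed in: The lever is up (below 0.03 rad), the pointer's tip lies within 2 mm (about 5 degrees, less than one graduation) of the zero line, and the bezel has been let go (all of step 3); the robot touches nothing.
It fails at once if the lever flies back faster than 1.5 rad/s (about 130 mm/s at the pad) (velocity of joint lever below -1.5 rad/s).
It fails at once if another thing on the bench is moved by more than 30 mm (distance of any of heel_block, spool, awl, shoe_last, hammer, glue_tin, water_bottle, wax_dish from where it was at the start of the episode above 0.03 m).
It also fails if it takes over 67 s, if anything falls off the work surface, if the arm or the gripper's body presses on something with over 40 N, if the wrist force passes 120 N, or if a joint passes its speed limit or range.

## Working session

There is one attempt and no reset: what is moved stays moved. The work goes in short steps, Python scripts to look and compute and a shell command to move; the robot and the scene stay as the last step left them, time stands still between calls to the robot, and variables do not carry over. Pictures are saved under pics/ and viewed, about 8 in all and at most 12, crops included, and the job is handed in when it is done.

```bash
ls; mkdir -p pics; python3 - <<'E'
from rig import sensors,cams
import cv2,numpy as np
s=sensors.observe();print(s)
for n in("scene","top"):
    im,d=cams.get_image(n);cv2.imwrite(f"pics/{n}0.png",im);np.save(f"pics/{n}0.npy",d)
    print(n,cams.calibration(n))
E
```

```text
pics
{'time_s': 0.0, 'q': array([-8.45855217e+01,  2.18428922e+01,  7.43861350e+01,  2.35132491e-03,
        8.38583416e+01, -1.23357988e+01]), 'qvel': array([-0.07467116,  0.0271073 ,  0.04754303,  0.04554366, -0.03590228,
       -0.04993833]), 'joint_efforts': array([ 1.41923116e-03, -4.48457122e+01, -2.31277496e+01, -1.12355183e-04,
        4.77258145e-03, -5.96892733e-06]), 'position': array([ 0.16765701, -0.52351112,  0.23068583]), 'tool_rot': array([[-1.03266009e-04,  3.04864617e-01, -9.52395692e-01],
       [ 1.52191870e-03, -9.52394546e-01, -3.04864416e-01],
       [-9.99998837e-01, -1.48095094e-03, -3.65629178e-04]]), 'ft_force': array([-0.81668103,  0.19464632, -0.0523783 ]), 'wrist_torque': array([-0.02805327, -0.017216  , -0.02575935]), 'grip_width': 0.08551530916763735}
scene {'vertical_fov': 45.079027936621856, 'cx': 315.8317185646894, 'cy': 203.56719222152438, 'extrinsics': array([[-0.08985172,  0.66363039, -0.74264485,  1.80797001],
       [ 0.99572644,  0.0438776 , -0.08126256,  0.19651129],
       [-0.02134283, -0.7467727 , -0.6647368 ,  1.2393292 ],
       [ 0.        ,  0.        ,  0.        ,  1.        ]])}
top {'vertical_fov': 50.99934516809467, 'cx': 321.35785910850825, 'cy': 196.71120045509474, 'extrinsics': array([[ 2.19540069e-02, -9.79621664e-01,  1.99648231e-01,
         3.32368264e-01],
       [-9.99758618e-01, -2.16822383e-02,  3.54782645e-03,
         6.18763754e-02],
       [ 8.53292867e-04, -1.99677929e-01, -9.79861213e-01,
         1.30448276e+00],
       [ 0.00000000e+00,  0.00000000e+00,  0.00000000e+00,
         1.00000000e+00]])}
```

View pics/top0.png

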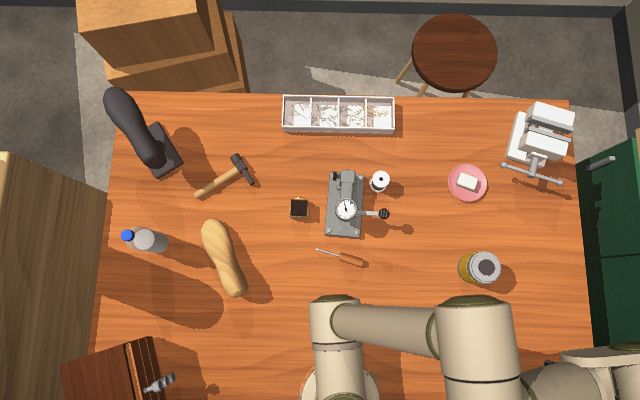

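View pics/scene0.png

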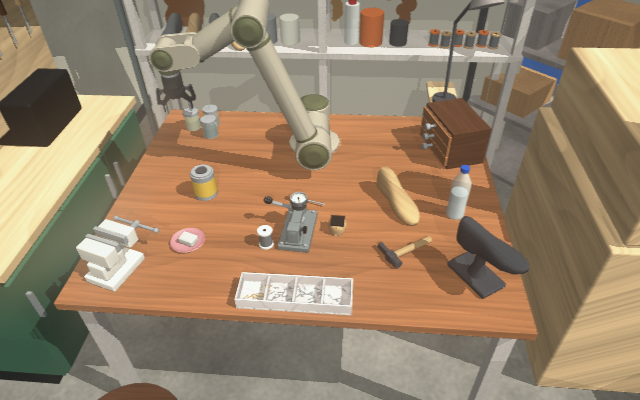

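The top view shows the dial at about (346,209), the pad at (384,213), the spool at (380,181), the heel at (299,208) and the awl at (342,257). I'll cast rays through these.

```bash
cat > h.py <<'E'
import numpy as np,cv2
def ray(cal,u,v,z):
    f=200/np.tan(np.radians(cal["vertical_fov"]/2));E=np.array(cal["extrinsics"])
    d=E[:3,:3]@np.array([(u-cal["cx"])/f,(v-cal["cy"])/f,1]);o=E[:3,3]
    return o+d*(z-o[2])/d[2]
def proj(cal,p):
    f=200/np.tan(np.radians(cal["vertical_fov"]/2));E=np.array(cal["extrinsics"])
    c=E[:3,:3].T@(np.array(p)-E[:3,3]);return c[:2]/c[2]*f+[cal["cx"],cal["cy"]]
E
python3 - <<'E'
from h import *
from rig import cams
cal=cams.calibration("top")
im=cv2.imread("pics/top0.png")
def blobs(mask,x0,y0,x1,y1):
    n,l,st,c=cv2.connectedComponentsWithStats(mask[y0:y1,x0:x1].astype(np.uint8))
    return [(st[i,4],c[i]+[x0,y0]) for i in range(1,n) if st[i,4]>15]
g=im.min(2)
print("white",[(a,c,ray(cal,*c,.135)) for a,c in blobs(g>170,325,195,365,225)])
print("dark",[(a,c,ray(cal,*c,.113)) for a,c in blobs(im.max(2)<60,370,200,395,225)])
for n,u,v,z in(("spool",380,181,.07),("heel",299,208,.048),("base BL",325,235,.022),("base BR",360,238,.022),("base TL",331,171,.022)):print(n,ray(cal,u,v,z).round(3))
cv2.imwrite("pics/crop.png",cv2.resize(im[160:245,290:400],None,fx=7,fy=7,interpolation=cv2.INTER_CUBIC))
E
```

```text
white [(np.int32(266), array([345.82330827, 209.12781955]), array([ 0.53633865, -0.00388258,  0.135     ]))]
dark []
spool [ 0.636 -0.11   0.07 ]
heel [0.552 0.134 0.048]
base BL [0.474 0.053 0.022]
base BR [ 0.467 -0.055  0.022]
base TL [0.677 0.038 0.022]
```

View pics/crop.png

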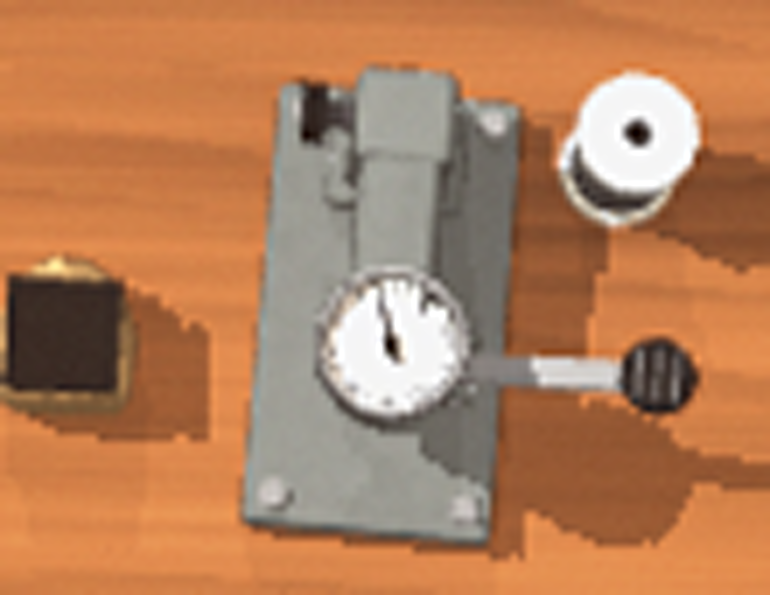

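The dial is at about (0.536, -0.004). The pad, at pixel (384,214), should be at about (0.528, -0.115), and the gauge yaw is about -4°. The zero T looks roughly 50° clockwise of the pointer. I'll move towards the pad with the hand shut.

```bash
python3 -m crank '{"hand":[255,255,255,255,255],"translation":[[0,-0.018,-0.031],[0,-0.040,-0.067],[0,-0.065,-0.109],[0,-0.090,-0.151],[0,-0.115,-0.193]],"dr":[[0,0,0],[0,0,0],[0,0,0],[0,0,0],[0,0,0]]}' 20
python3 -m crank '{"hand":[255,255,255,255,255],"translation":[[0,-0.025,-0.042],[0,-0.050,-0.084],[0,-0.075,-0.126],[0,-0.100,-0.168],[0,-0.120,-0.200]],"dr":[[0,0,0],[0,0,0],[0,0,0],[0,0,0],[0,0,0]]}'
python3 -m crank '{"hand":[255,255,255,255,255],"translation":[[0,-0.015,-0.025],[0,-0.030,-0.050],[0,-0.040,-0.065],[0,-0.045,-0.0745],[0,-0.045,-0.0745]],"dr":[[0,0,0],[0,0,0],[0,0,0],[0,0,0],[0,0,0]]}'
python3 - <<'E'
from h import *
from rig import cams,sensors
s=sensors.observe();print(s["q"],s["position"],s["tool_rot"],s["time_s"],s["grip_width"],s["ft_force"])
cal=cams.calibration("wrist");im,d=cams.get_image("wrist");cv2.imwrite("pics/w1.png",im);print(cal)
for p in((.536,-.004,.135),(.528,-.115,.113)):print(proj(cal,p))
E
```

```text
time_s: 0.6
position: [0.3173, -0.3537, 0.2311]
tool_rot: [[-0.0, 0.304, -0.953], [0.001, -0.953, -0.304], [-1.0, -0.001, -0.0]]
ft_force: [1.3, -1.0, -0.1]
grip_width: 0.0127
time_s: 1.1
position: [0.4715, -0.1778, 0.2311]
tool_rot: [[-0.0, 0.306, -0.952], [0.0, -0.952, -0.306], [-1.0, -0.001, 0.0]]
ft_force: [0.1, -0.7, 0.4]
grip_width: -0.0001
time_s: 1.6
position: [0.5279, -0.114, 0.231]
tool_rot: [[-0.001, 0.306, -0.952], [0.0, -0.952, -0.306], [-1.0, -0.0, 0.0]]
ft_force: [0.1, 0.7, -0.1]
grip_width: -0.0001
[-2.47515325e+01  2.08394954e+01  7.59260862e+01  1.32834948e-03
  8.32698492e+01  4.74206571e+01] [ 0.52790854 -0.11399329  0.23095372] [[-5.51936055e-04  3.06154702e-01 -9.51981614e-01]
 [ 2.79817396e-04 -9.51981675e-01 -3.06154884e-01]
 [-9.99999809e-01 -4.35358935e-04  4.39765599e-04]] 1.6 -0.00010965956431158356 [ 0.06736052  0.7327145  -0.07351617]
{'vertical_fov': 70.52708311274033, 'cx': 313.07566522653417, 'cy': 198.83571286260627, 'extrinsics': array([[ 3.05607398e-01, -9.19726790e-01, -2.46387400e-01,
         5.88927414e-01],
       [-9.52157571e-01, -2.95121861e-01, -7.93665429e-02,
        -9.50956633e-02],
       [ 2.81227802e-04,  2.58854631e-01, -9.65916250e-01,
         3.73537943e-01],
       [ 0.00000000e+00,  0.00000000e+00,  0.00000000e+00,
         1.00000000e+00]])}
[189.76637185 150.99630603]
[313.34868595 193.0039748 ]
```

View pics/w1.png

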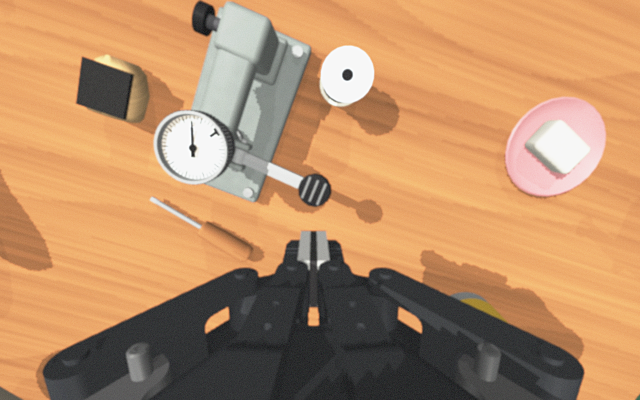

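The wrist view shows the pad at (314,190), the dial centre at (194,147), the pointer tip at (192,122) and the T at (214,132). Casting these rays.

```bash
python3 - <<'E'
from h import *
from rig import cams
cal=cams.calibration("wrist");im=cv2.imread("pics/w1.png")
p=ray(cal,314,190,.113)
m=(im.min(2)>200).astype(np.uint8);m[:100]=0;m[190:]=0;m[:,:150]=0;m[:,235:]=0
c=max(cv2.findContours(m,0,2)[0],key=cv2.contourArea);e=cv2.fitEllipse(c);print(e)
for z in(.12,.13,.135):
    o=ray(cal,*e[0],z);t=ray(cal,192,122,z);zz=ray(cal,214,132,z);
    a=[np.degrees(np.arctan2(*(q-o)[1::-1])) for q in(t,zz)];print(z,o,a,np.linalg.norm((t-o)[:2]),np.linalg.norm((zz-o)[:2]))
print("pad",p, "yaw of -y", np.degrees(np.arctan2(*(p-o)[1::-1])), np.linalg.norm((p-o)[:2]))
cv2.imwrite("pics/w1c.png",cv2.resize(im[95:200,140:250],None,fx=5,fy=5,interpolation=cv2.INTER_CUBIC))
E
```

```text
((189.8948974609375, 146.90255737304688), (67.87676239013672, 75.94820404052734), 137.325439453125)
0.12 [0.53585454 0.00164456 0.12      ] [np.float64(6.524746506820377), np.float64(-42.532001033697256)] 0.02167134453030726 0.025887848052547947
0.13 [ 0.53793046 -0.00219729  0.13      ] [np.float64(6.524746506820398), np.float64(-42.53200103369747)] 0.02081679818616821 0.024867036174448166
0.135 [ 0.53896842 -0.00411822  0.135     ] [np.float64(6.524746506820318), np.float64(-42.53200103369721)] 0.0203895250140989 0.024356630235398437
pad [ 0.53048165 -0.11539901  0.113     ] yaw of -y -94.36118799149843 0.11160394678603067
```

View pics/w1c.png

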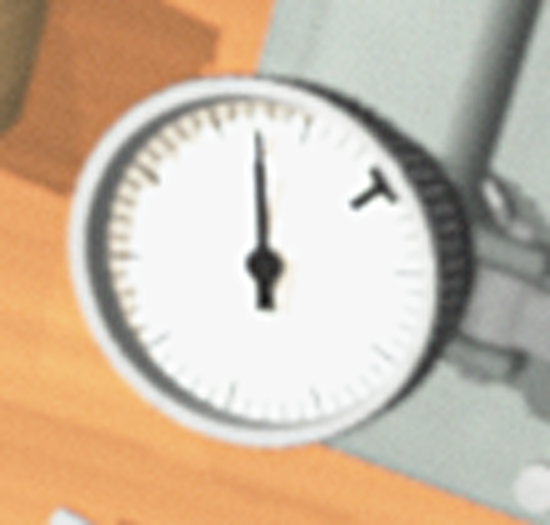

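```bash
python3 -m crank '{"hand":[255,255,255,255,255],"translation":[[0.025,0.002,-0.002],[0.050,0.002,-0.002],[0.075,0.002,-0.002],[0.095,0.002,-0.002],[0.108,0.002,-0.002]],"dr":[[0,0,0],[0,0,0],[0,0,0],[0,0,0],[0,0,0]]}' 20
python3 -m crank '{"hand":[255,255,255,255,255],"translation":[[0.006,0,0],[0.012,0,0],[0.018,0,0],[0.024,0,0],[0.030,0,0]],"dr":[[0,0,0],[0,0,0],[0,0,0],[0,0,0],[0,0,0]]}'
python3 -m crank '{"hand":[255,255,255,255],"translation":[[0.004,0,0],[0.008,0,0],[0.012,0,0],[0.012,0,0]],"dr":[[0,0,0],[0,0,0],[0,0,0],[0,0,0]]}'
python3 - <<'E'
from h import *
from rig import cams
im,d=cams.get_image("wrist");cv2.imwrite("pics/w2.png",im)
E
```

```text
time_s: 2.15
position: [0.529, -0.1168, 0.1219]
tool_rot: [[-0.002, 0.303, -0.953], [0.001, -0.953, -0.303], [-1.0, -0.001, 0.002]]
ft_force: [-0.3, -0.0, 0.2]
grip_width: 0.0004
time_s: 2.65
position: [0.5308, -0.1168, 0.094]
tool_rot: [[0.003, 0.305, -0.952], [-0.002, -0.952, -0.305], [-1.0, 0.003, -0.002]]
ft_force: [-0.6, -4.5, 6.3]
grip_width: 0.0002
time_s: 3.05
position: [0.5308, -0.1171, 0.082]
tool_rot: [[0.002, 0.305, -0.952], [-0.002, -0.952, -0.305], [-1.0, 0.003, -0.002]]
ft_force: [-1.3, -4.4, 7.5]
grip_width: -0.0002
```

View pics/w2.png

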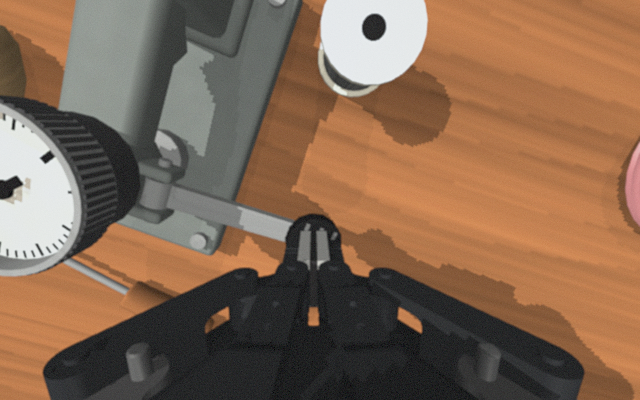

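The wrist view shows the fingertip on the pad at (314,235), with the lever nearly down. I'll press on to the stop, watching the force.

```bash
python3 -m crank '{"hand":[255,255,255],"translation":[[0.002,0,0],[0.004,0,0],[0.004,0,0]],"dr":[[0,0,0],[0,0,0],[0,0,0]]}'
python3 -m crank '{"hand":[255,255,255],"translation":[[0.001,0,0],[0.002,0,0],[0.002,0,0]],"dr":[[0,0,0],[0,0,0],[0,0,0]]}'
python3 -m crank '{"hand":[255,255,255],"translation":[[0.001,0,0],[0.002,0,0],[0.002,0,0]],"dr":[[0,0,0],[0,0,0],[0,0,0]]}'
```

```text
time_s: 3.4
position: [0.5308, -0.1169, 0.0783]
tool_rot: [[0.003, 0.305, -0.952], [-0.002, -0.952, -0.305], [-1.0, 0.003, -0.002]]
ft_force: [-2.0, -4.4, 6.6]
grip_width: 0.0002
time_s: 3.7
position: [0.5308, -0.1169, 0.0766]
tool_rot: [[0.003, 0.305, -0.952], [-0.002, -0.952, -0.305], [-1.0, 0.003, -0.002]]
ft_force: [-2.7, -2.9, 9.2]
grip_width: -0.0
time_s: 4.0
position: [0.531, -0.1169, 0.076]
tool_rot: [[0.004, 0.305, -0.952], [-0.003, -0.952, -0.305], [-1.0, 0.004, -0.003]]
ft_force: [-6.3, -1.6, 21.7]
grip_width: 0.0
```

Force jumped to 22 N, so the lever is at its stop. Now I'll ease it up at 30-40 mm/s.

```bash
python3 -m crank '{"hand":[255,255,255,255,255],"translation":[[-0.001,0,0],[-0.003,0,0],[-0.006,0,0],[-0.009,0,0],[-0.012,0,0]],"dr":[[0,0,0],[0,0,0],[0,0,0],[0,0,0],[0,0,0]]}'
python3 -m crank '{"hand":[255,255,255,255,255],"translation":[[-0.003,0,0],[-0.006,0,0],[-0.009,0,0],[-0.012,0,0],[-0.015,0,0]],"dr":[[0,0,0],[0,0,0],[0,0,0],[0,0,0],[0,0,0]]}'
python3 -m crank '{"hand":[255,255,255,255,255],"translation":[[-0.003,0,0],[-0.006,0,0],[-0.009,0,0],[-0.012,0,0],[-0.015,0,0]],"dr":[[0,0,0],[0,0,0],[0,0,0],[0,0,0],[0,0,0]]}'
python3 -m crank '{"hand":[255,255,255,255,255],"translation":[[-0.003,0,0],[-0.006,0,0],[-0.009,0,0],[-0.012,0,0],[-0.015,0,0]],"dr":[[0,0,0],[0,0,0],[0,0,0],[0,0,0],[0,0,0]]}'
```

```text
time_s: 4.5
position: [0.5308, -0.1172, 0.0866]
tool_rot: [[0.003, 0.305, -0.952], [-0.003, -0.952, -0.305], [-1.0, 0.003, -0.002]]
ft_force: [-2.4, -5.1, 6.6]
grip_width: 0.0003
time_s: 5.0
position: [0.5307, -0.1159, 0.1011]
tool_rot: [[0.002, 0.305, -0.952], [-0.0, -0.952, -0.305], [-1.0, 0.001, -0.002]]
ft_force: [1.3, 1.9, 4.6]
grip_width: 0.0003
time_s: 5.5
position: [0.5298, -0.1157, 0.1153]
tool_rot: [[-0.001, 0.305, -0.952], [0.0, -0.952, -0.305], [-1.0, -0.001, 0.001]]
ft_force: [0.2, 2.9, 2.8]
grip_width: -0.0001
time_s: 6.0
position: [0.53, -0.116, 0.1305]
tool_rot: [[-0.0, 0.305, -0.952], [-0.0, -0.952, -0.305], [-1.0, 0.0, 0.0]]
ft_force: [0.6, 0.4, 0.3]
grip_width: 0.0
```

```bash
python3 -m crank '{"hand":[255,255,0,0,0],"translation":[[-0.04,0,0],[-0.08,0,0],[-0.1,-0.035,-0.015],[-0.1,-0.07,-0.029],[-0.1,-0.104,-0.043]],"dr":[[0,0,0],[0,0,0],[0,0,0],[0,0,0],[0,0,0]]}' 20
python3 -m crank '{"hand":[0,0,0],"translation":[[0,0,0],[0,0,0],[0,0,0]],"dr":[[0,0,0],[0,0,0],[0,0,0]]}'
python3 - <<'E'
from h import *
from rig import cams
cal=cams.calibration("wrist");im,d=cams.get_image("wrist");cv2.imwrite("pics/w3.png",im)
c=proj(cal,(.539,-.004,.135));print(c)
x,y=c.astype(int);x0,y0=max(x-80,0),max(y-70,0);print(x0,y0)
cv2.imwrite("pics/w3c.png",cv2.resize(im[y0:y0+140,x0:x0+160],None,fx=4,fy=4,interpolation=cv2.INTER_CUBIC))
print(d[y-60:y+60:12,x].round(3))
E
```

```text
time_s: 6.5
position: [0.5394, -0.0026, 0.2312]
tool_rot: [[0.002, 0.304, -0.953], [-0.0, -0.953, -0.304], [-1.0, 0.001, -0.001]]
ft_force: [1.3, -0.6, -0.6]
grip_width: 0.043
time_s: 6.8
position: [0.5393, -0.0045, 0.2302]
tool_rot: [[-0.0, 0.304, -0.953], [-0.0, -0.953, -0.304], [-1.0, 0.0, 0.0]]
ft_force: [0.5, -0.8, 1.7]
grip_width: 0.0848
[311.531714   199.17759313]
231 129
[0.344 0.276 0.249 0.248 0.248 0.249 0.255 0.258 0.4   0.404]
```

View pics/w3c.png

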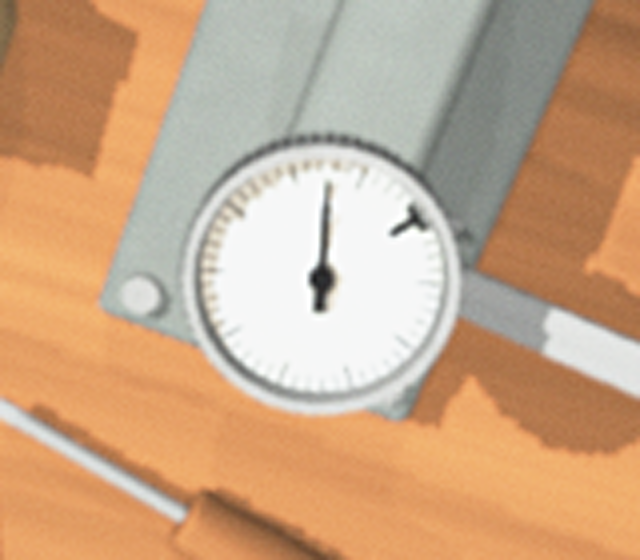

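The crop (offset 231,129, scale 4) shows the bezel centred within 1 mm of the prediction. The hub is at (321,281), the pointer tip at (328,183), and the T's cross-stroke midpoint at (416,218) with its stem end at (392,234).

```bash
cat > ang.py <<'E'
from h import *
def angs(cal,x0,y0,s,hub,tip,tT,zc=.13):
    P=[ray(cal,x0+a/s,y0+b/s,zc)[:2] for a,b in(hub,tip,tT)]
    an=[np.degrees(np.arctan2(*(q-P[0])[::-1])) for q in P[1:]]
    print("hub",P[0],"tip,T",an,"turn +z",an[0]-an[1],[np.linalg.norm(q-P[0]) for q in P[1:]])
E
python3 - <<'E'
from ang import *
from rig import cams,sensors
cal=cams.calibration("wrist")
angs(cal,231,129,4,(321,281),(328,183),(416,218));angs(cal,231,129,4,(321,281),(328,183),(392,234))
print(ray(cal,231+322.5/4,129+277/4,.135),sensors.observe()["q"])
E
```

```text
hub [ 0.53758699 -0.00435442] tip,T [np.float64(13.606769181971597), np.float64(-37.910153759057756)] turn +z 51.51692294102935 [np.float64(0.022102213911692963), np.float64(0.02525856436029776)]
hub [ 0.53758699 -0.00435442] tip,T [np.float64(13.606769181971597), np.float64(-37.95793804904498)] turn +z 51.56470723101657 [np.float64(0.022102213911692963), np.float64(0.01893700517179675)]
[ 0.53983731 -0.00401339  0.135     ] [-1.30754710e+01  2.07859542e+01  7.61307728e+01 -1.19201350e-02
  8.30914009e+01  5.92439486e+01]
```

```bash
python3 -m crank '{"hand":[0,0,0,0,0],"translation":[[0.025,0,0],[0.055,0,0],[0.085,0,0],[0.110,0,0],[0.127,0,0]],"dr":[[0,0,0],[0,0,0],[0,0,0],[0,0,0],[0,0,0]]}' 25
python3 -m crank '{"hand":[90,90,90,90,90],"translation":[[0,0,0],[0,0,0],[0,0,0],[0,0,0],[0,0,0]],"dr":[[0,0,0],[0,0,0],[0,0,0],[0,0,0],[0,0,0]]}' 25
```

```text
time_s: 7.35
position: [0.5387, -0.0048, 0.1015]
tool_rot: [[-0.002, 0.303, -0.953], [0.0, -0.953, -0.303], [-1.0, -0.001, 0.002]]
ft_force: [0.2, -0.3, 0.8]
grip_width: 0.0857
time_s: 7.85
position: [0.5386, -0.0026, 0.1039]
tool_rot: [[-0.001, 0.304, -0.953], [0.003, -0.953, -0.304], [-1.0, -0.003, 0.001]]
ft_force: [-2.0, 7.3, -1.7]
grip_width: 0.0611
```

Gripped at 61 mm opening. I'll turn it about -0.9 rad about tool x, with a small 1.5 mm centring shift.

```bash
python3 -m crank '{"hand":[90,90,90,90,90],"translation":[[0,-0.0015,0],[0,-0.0015,0],[0,-0.0015,0],[0,-0.0015,0],[0,-0.0015,0]],"dr":[[-0.05,0,0],[-0.14,0,0],[-0.24,0,0],[-0.34,0,0],[-0.45,0,0]]}' 25
python3 -m crank '{"hand":[90,90,90,90,90],"translation":[[0,0,0],[0,0,0],[0,0,0],[0,0,0],[0,0,0]],"dr":[[-0.1,0,0],[-0.22,0,0],[-0.34,0,0],[-0.45,0,0],[-0.45,0,0]]}' 25
python3 -m crank '{"hand":[0,0,0,0,0],"translation":[[0,0,0],[0,0,0],[0,0,0],[0,0,0],[-0.02,0,0]],"dr":[[0,0,0],[0,0,0],[0,0,0],[0,0,0],[0,0,0]]}'
python3 -m crank '{"hand":[0,0,0,0,0],"translation":[[-0.03,0,0],[-0.06,0,0],[-0.09,0,0],[-0.107,0,0],[-0.107,0,0]],"dr":[[0,0,0],[0,0,0],[0,0,0],[0,0,0],[0,0,0]]}'
python3 - <<'E'
from h import *
from rig import cams
cal=cams.calibration("wrist");im,d=cams.get_image("wrist");cv2.imwrite("pics/w4.png",im)
x,y=proj(cal,(.539,-.004,.135)).astype(int);x0,y0=x-60,y-55;print(x0,y0)
cv2.imwrite("pics/w4c.png",cv2.resize(im[y0:y0+100,x0:x0+120],None,fx=6,fy=6,interpolation=cv2.INTER_CUBIC))
E
```

```text
time_s: 8.35
position: [0.5388, -0.0029, 0.1039]
tool_rot: [[-0.0, 0.691, -0.723], [-0.0, -0.723, -0.691], [-1.0, -0.0, 0.0]]
ft_force: [0.1, -1.8, -5.9]
grip_width: 0.0614
time_s: 8.85
position: [0.5391, -0.0032, 0.1039]
tool_rot: [[0.001, 0.936, -0.353], [-0.001, -0.353, -0.936], [-1.0, 0.001, 0.001]]
ft_force: [1.5, -3.5, -5.2]
grip_width: 0.0615
time_s: 9.35
position: [0.5378, -0.002, 0.1218]
tool_rot: [[-0.004, 0.935, -0.354], [0.001, -0.354, -0.935], [-1.0, -0.004, 0.001]]
ft_force: [-0.4, 0.2, -0.1]
grip_width: 0.0854
time_s: 9.85
position: [0.5397, -0.0024, 0.2327]
tool_rot: [[0.005, 0.935, -0.353], [-0.001, -0.353, -0.935], [-1.0, 0.005, -0.001]]
ft_force: [-0.4, 1.3, -0.0]
grip_width: 0.0855
253 145
```

View pics/w4c.png

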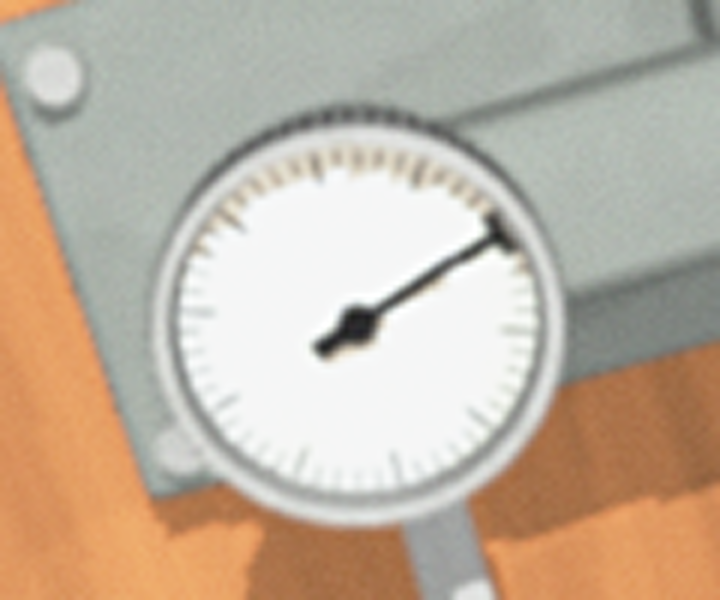

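The pointer now runs into the middle of the T: hub (356,326), shaft at (440,272), cross-stroke midpoint (503,232), so both lie at about 32.6° in the image. One last numeric check that the pointer has not shifted from its rest angle, then hand in.

```bash
python3 - <<'E'
from ang import *
from rig import cams,sensors,env
cal=cams.calibration("wrist")
angs(cal,253,145,6,(356,326),(440,272),(503,232))
s=sensors.observe();print(s["qvel"].round(2),s["ft_force"].round(2),s["time_s"])
env.close_job()
E
```

```text
hub [ 0.53730955 -0.00353713] tip,T [np.float64(12.897625878254907), np.float64(12.757587305559431)] turn +z 0.1400385726954756 [np.float64(0.014865037522622021), np.float64(0.025811724242050818)]
[-0.2   1.63  2.55 -0.01 -0.71 -0.13] [-0.44 -0.44 -1.5 ] 9.9
the job is handed in; nothing more can be done
```

The gauge is zeroed and the job is handed in at about 9.9 s of the 67 s allowed; no verdict was reported.

- **Lever:** I pressed the thumb pad down to its stop, where the force jumped to about 22 N. I then eased it up at about 30 mm/s until the fingers left the pad. I had no direct lever reading. That it is up I infer from the pointer, which stands at 12.9° against 13.6° measured after the release.
- **Bezel:** I gripped it at an opening of about 61 mm, turned it 51.6° counter-clockwise seen from above, let go, and rose about 130 mm clear.
- **Last check:** In the final wrist image the pointer and the zero line differ by about 0.1°. My pixel readings are good to about 1°, and the limit is about 5°.
- **Other things:** No contact with the other things was planned, and the forces read between moves showed none. I did not take a final overview picture to confirm where they stand. At hand-in the arm was still settling slightly, at under 3°/s, well clear of everything.

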